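Draw out the captive hatch screw of the water filter and slide its hatch open

TASK

The cartridge of the white bench-top water filter is due for a change, so open its hatch for me. The hatch is locked by the black captive screw on it: pull the knob up against its spring until you feel the thread, keep that gentle pull (never over 20 N at the knob, or the small thread strips) while you unscrew it anticlockwise seen from above, until it is all the way out and stays up by itself. Then slide the hatch fully open to the left by its black pull bar, let go, and leave the new cartridge, the fruit, the mug and the glass as they stand.

Things in the scene. Friction and masses are not known exactly. Their poses are not given: they have to be found in the camera images.
- filter_unit: White bench-top water filter, fixed: 150 mm deep (x), 270 mm wide (y), 102 mm high. Origin: centre of its underside; x to its back, y to its left end, z up; turned by up to 0.2 rad. Cartridge bay in the right half. Between two aluminium rails on top lies the grey hatch (132 x 157 mm, top face at z 97 mm). Gauge on the front, two 75 mm high hose elbows on the back left.
- hatch (a joint): Travel of the grey sliding hatch, m: 0 shut, grows as it slides along +y of the filter (to the left), end stop 0.105 = fully open. It slides with 2 N of friction, a little more when fast. While lock_screw is under 0.016 the screw's tip stands in a hole below and the hatch moves only 2 mm.
- hatch_handle (a point): Black pull bar on the hatch near its right end: 12 mm thick along the filter's y, 60 mm long along x, 20 mm high (top at z 117 mm). The point is inside the bar, on its centre, 7 mm below its top and 13 mm above the hatch plate; 98 mm to the right (-y of the filter) of the screw's axis. It moves with the hatch.
- knob_grip (a point): Black knurled round knob of the captive screw, 28 mm in diameter, 22 mm high, red mark on a steel disc on top. The point is its centre, on the screw's upright axis, 11 mm above its underside, at z 135 mm while the screw is in; it rises with the screw and moves with the hatch. All else on the filter is lower than the knob's underside.
- boss_top (a point): Centre of the top face (z 121 mm) of the steel threaded boss on the hatch under the knob, 35 mm in diameter; 3 mm below the knob's underside when the screw is in. On the screw's axis; x = 0, y = 0 of the filter while the hatch is shut.
- lock_screw (a joint): Height of the captive screw, m: 0 fully in, about 0.019 all the way out (counts as out from 0.0175). Its spring always pulls it down, 5 N at 0, 8 N at the top. While in, the knob spins freely (0.03 Nm) to no effect. Let go before the thread has caught, it springs back to 0 and can be tried again; once caught it keeps its height when let go.
- thread_face: Upper flank of the screw's thread, hidden in the boss; origin on its axis. Pulled up, it meets the boss's thread at lock_screw 0.005 to 0.013, as the knob stands. Its force is the pull less the spring; 18 N strips it. A tenth of pulls meet the side of a thread end (0.005 to 0.010) and jams if turned on: let down, spin back 0.3 rad (0.75 if met under 0.0072), pull again. Turned too low: jams.
- knob (a joint): Turn of the knob, rad, grows anticlockwise seen from above, any start. Right-hand quick thread, four starts, 32 mm a turn: turned anticlockwise under a light pull it climbs 5.1 mm a radian all along, is caught after at most 1.8 rad (then 1.3 mm of axial play) and meets a turning stop, fully out, after at most 1.7 rad more.
- new_cartridge: New filter cartridge standing upright to the right of the filter, white with two blue bands, 58 mm in diameter and 106 mm high; origin at the centre of its underside. A bystander.
- apple: Green apple, 75 mm, to the right of the filter; origin under its centre. A bystander.
- lemon: Lemon, 78 x 55 mm, at the back right; origin under its centre. A bystander.
- mug: White mug, red inside, 98 mm high, at the back; origin under its centre. A bystander.
- tumbler: Clear drinking glass, 80 mm wide and 88 mm high, at the back; origin at the centre of its underside. A bystander.

How it is judged:
By the outcome, as a careful person would: the job done as asked, in the order asked, and still so for the second after the job is handed in, with the robot touching nothing.
It also fails if it takes over 69 s, if anything falls off the work surface, if the arm or the gripper's body presses on something with over 40 N, if the wrist force passes 120 N, or if a joint passes its speed limit or range.

ROBOT

A 6-joint arm with a two-finger parallel gripper is mounted at the origin on a cart in front of the work surface, level with it; the furniture and walls round the work are solid. World frame = base frame: x ahead of the robot, y to its left, z up, the work surface at z = 0. Lengths are in m, angles in rad, forces in N, time in s.
With the tool pointing down it reaches from about 0.425 to 0.95 m from the base axis. Payload 3.5 kg.
Tool frame: the origin (TCP) lies midway between the tips of the shut fingers; the grasp point (between the pads) lies 19 mm behind it; z points along the fingers, y is the line along which they close (so a half turn about z gives the same grasp; the last joint's range is limited). The gripper opens to 85 mm and grips with 20 to 120 N. Pads are 22 mm wide; open, the fingers measure 114 mm over their backs; the gripper's body (76 mm by 85 mm) begins 54 mm behind the grasp point. The pads swing forward as they close: fully open they stand 13 mm farther back than shut.
Start: joints at [1.177, 0.286, 1.577, -0, 1.279, -0.15], TCP at [0.163, 0.655, 0.231] pointing down, gripper open.
Joint ranges: [-2.77, 2.77], [-0.9, 2.22], [0.21, 2.48], [-1.53, 4.67], [0.24, 2.81], [-2.84, 2.84]. Speed limits (rad/s): [2.79, 2.79, 3.14, 3.14, 3.14, 3.14].

INTERFACE

Orientations are given as a rotation vector (axis times angle).
In Python, from station import arm gives the robot as it stands.
- The arm moves only by the shell command python3 inch.py 'ROWS'. ROWS is a JSON list that holds a single list of rows (three levels of brackets), with 1 to 8 rows, each of 7 numbers: the opening from 0.0 (shut) to 1.0 (fully open), then dx, dy, dz in mm, then a rotation vector rx, ry, rz in units of 0.05 rad; each row is the pose to reach, as a shift and turn from the pose commanded when the command began, along the tool's axes at that moment; what a row does not reach only later rows make up. A row lasts 1/8 s, in which the tool goes at most 0.0625 m and 0.188 rad, less where a joint would pass 70% of its speed; a pose out of reach is approached as far as the arm can. The fingers move at their own pace and stop on an object; the grip force is fixed at half the most. Time passes only in rows, so rows that do not move let the fingers close. It prints the time, the measured TCP pose, the force, the opening and the grip force at its end. Input that does not fit is refused with a message, and nothing moves.
- arm.state(): the state, without advancing time (a new reading comes with each control period).
- arm.get_image(name): name is "side" or "top" or "wrist"; returns a dict with "image" (400x640x3 uint8, red, green, blue), "fx", "fy", "cx", "cy" (pixels), "rvec" (rotation vector, rad) and "tvec" (3), from world to camera coordinates, as OpenCV has them; the wrist camera has in their place "hand_eye" (4x4, takes a point from camera to tool coordinates, whose origin is the TCP and whose axes are the flange's). Camera axes: x right, y down, z forward; pixel columns grow to the right and rows downward; lengths in m; the calibration is good to about 2 mm. The wrist camera is an equidistant fisheye: a pixel r from the principal point sees the ray r / f radians off the axis. A picture is of the moment at which its call begins: read the wrist's pose just before it. There is no depth.
- arm.hand_in(): hands the job in; it is judged then, once.
The state is a dict: "time": time; "joint_positions": joint angles; "joint_vel": joint speeds; "joint_torque": joint torques, N m; "ee_pos": TCP position; "tool_rot": TCP orientation; "wrist_force": force on the tool from outside, world axes, zero at the start; "moment": the same for the moment, N m; "opening": opening from 0.0 (shut) to 1.0 (fully open); "grasp_force": force on a finger pad.
Only numpy, scipy, OpenCV 4.12 (cv2) and the standard library are available. Lean on these libraries where they do the work, as an engineer would, in place of code of your own. Each camera call takes 0.05 s, during which the arm holds its last target. There are 200 camera calls.

## Working session

There is one attempt and no reset: what is moved stays moved. The work goes in short steps, Python scripts to look and compute and a shell command to move; the robot and the scene stay as the last step left them, time stands still between calls to the robot, and variables do not carry over. Pictures are saved under pics/ and viewed, at most 14 in all, crops included, and the job is handed in when it is done.

```bash
ls; mkdir -p pics; python3 - <<'E'
from station import arm
import cv2,pickle
s=arm.state(); print({k:(v if not hasattr(v,'round') else v) for k,v in s.items()})
d={}
for n in("side","top"):
    d[n]=arm.get_image(n); cv2.imwrite(f"pics/{n}0.png",cv2.cvtColor(d[n]["image"],cv2.COLOR_RGB2BGR))
    print(n,{k:v for k,v in d[n].items() if k!="image"})
pickle.dump(d,open("im0.pkl","wb"))
E
```

```text
inch.py
pics
station.py
{'time': 0.0, 'joint_positions': array([ 1.17701382e+00,  2.87178472e-01,  1.57817367e+00, -1.13167091e-05,
        1.27858809e+00, -1.50024574e-01]), 'joint_vel': array([ 0.00039165, -0.00146506,  0.00035885,  0.00011933,  0.00210764,
       -0.00227776]), 'joint_torque': array([-2.97101633e-04, -4.05982804e+01, -2.92629039e+01, -2.17698243e-04,
        5.90651194e-03, -8.63672909e-06]), 'ee_pos': array([0.16264864, 0.65443807, 0.22994044]), 'tool_rot': array([-0.38186609, -3.11767134,  0.00355596]), 'wrist_force': array([ 0.39605367, -0.16915174,  0.68088058]), 'moment': array([-0.01294274, -0.00765246, -0.03535953]), 'grasp_force': 0.0, 'opening': 1.0016812689111152}
side {'fx': 494.2294692345418, 'fy': 494.2294692345418, 'cx': 309.82017035078394, 'cy': 193.0584305869645, 'rvec': array([ 0.48693598, -2.52283411,  1.41234928]), 'tvec': array([0.5469485 , 0.29036756, 0.78474608])}
top {'fx': 394.4830232676421, 'fy': 394.4830232676421, 'cx': 317.83632429750895, 'cy': 197.5884303434879, 'rvec': array([ 2.1815234 , -2.01560282,  0.23647   ]), 'tvec': array([-0.20944021,  0.65346783,  0.9661738 ])}
```
View pics/side0.png

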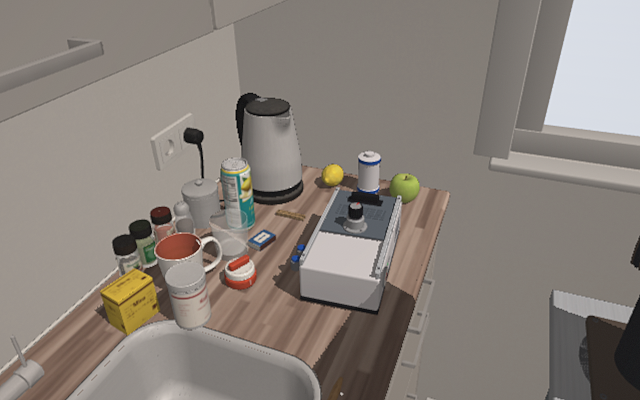

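View pics/top0.png

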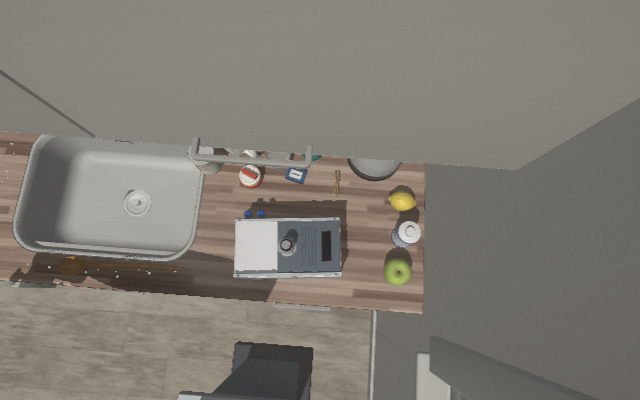

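The side view shows the filter with its knob at about (356,211) and pull bar at (366,198). In the top view the knob is at about (287,244), the bar at (326,246), and the filter spans columns 235–341 and rows 218–277.

```bash
cat > h.py <<'E'
import numpy as np,cv2,pickle
from scipy.spatial.transform import Rotation as R
def ray(c,u,v):
    Rm=R.from_rotvec(c["rvec"]).as_matrix()
    d=Rm.T@np.array([(u-c["cx"])/c["fx"],(v-c["cy"])/c["fy"],1]); return -Rm.T@c["tvec"],d/np.linalg.norm(d)
def plane(c,u,v,z):
    o,d=ray(c,u,v); return o+d*(z-o[2])/d[2]
def proj(c,p):
    q=R.from_rotvec(c["rvec"]).as_matrix()@np.asarray(p)+c["tvec"]; return c["fx"]*q[0]/q[2]+c["cx"],c["fy"]*q[1]/q[2]+c["cy"]
def two(c1,p1,c2,p2):
    o1,d1=ray(c1,*p1);o2,d2=ray(c2,*p2)
    t=np.linalg.lstsq(np.c_[d1,-d2],o2-o1,rcond=None)[0]
    a,b=o1+d1*t[0],o2+d2*t[1]; return (a+b)/2,np.linalg.norm(a-b)
E
python3 - <<'E'
from h import *
d=pickle.load(open("im0.pkl","rb"))
t=d["top"];s=d["side"]
print("cam",ray(t,0,0)[0],ray(s,0,0)[0])
print("tcp",proj(t,[.163,.655,.231]),"base",proj(t,[0,0,0]))
print("knob top",plane(t,287,244,.146),plane(s,356,207,.146),"bar",plane(t,326,246,.117),plane(s,366,196,.117))
a=cv2.resize(t["image"][200:295,220:350],None,fx=4.6,fy=4.6,interpolation=cv2.INTER_CUBIC)
b=cv2.resize(s["image"][180:320,290:420],None,fx=4.2,fy=4.2,interpolation=cv2.INTER_CUBIC)
cv2.imwrite("pics/a.png",a[...,::-1]);cv2.imwrite("pics/b.png",b[...,::-1])
E
```

```text
cam [ 0.43409024 -0.16913639  1.08964938] [0.29342453 0.68447548 0.66684911]
tcp (np.float64(-108.29904189091582), np.float64(394.7081699923299)) base (np.float64(232.32313198723537), np.float64(464.3954635674785))
knob top [ 0.53230416 -0.093503    0.146     ] [ 0.52831027 -0.08691633  0.146     ] bar [ 0.5379974  -0.18728788  0.117     ] [ 0.5348728  -0.17802215  0.117     ]
```

View pics/a.png

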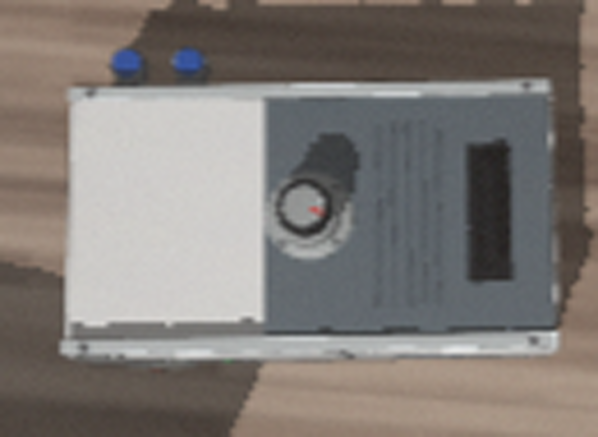

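View pics/b.png

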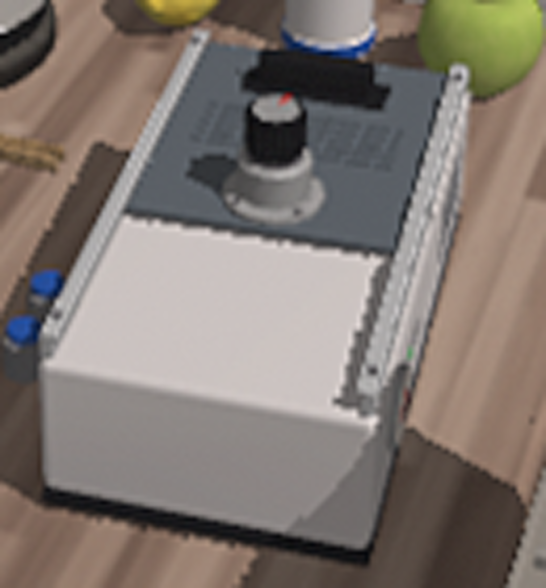

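In crop a, the knob disc is at (304,206) → image (285.7,244.4), the bar spans crop corners (468,143)–(514,281), and the rails run (68,93)–(548,86) and (62,350)–(556,340). In crop b, the knob disc is at (277,107) → image (355.5,205.1).

```bash
python3 - <<'E'
from h import *
d=pickle.load(open("im0.pkl","rb"))
t=d["top"];s=d["side"]
A=lambda x,y:(220+x/4.6-.4,200+y/4.6-.4)
B=lambda x,y:(290+x/4.2-.4,180+y/4.2-.4)
print("knob",plane(t,*A(304,206),.146),plane(s,*B(277,107),.146),two(t,A(304,206),s,B(277,107)))
def ang(a,b): v=a-b; return np.arctan2(-v[0],v[1])
for p,q in (((68,93),(548,86)),((62,350),(556,340))): print("yaw rail top",ang(plane(t,*A(*p),.102),plane(t,*A(*q),.102)))
for p,q in (((205,38),(55,322)),((460,75),(372,375))): print("yaw rail side",ang(plane(s,*B(*p),.102),plane(s,*B(*q),.102)),)
print([plane(s,*B(*p),.102) for p in ((205,38),(55,322),(460,75),(372,375))])
print("bar",[plane(t,*A(*p),.117)[:2].round(4) for p in ((468,143),(510,142),(468,281),(514,281))])
E
```

```text
knob [ 0.53114781 -0.09046562  0.146     ] [ 0.53124709 -0.09316528  0.146     ] (array([ 0.53073522, -0.09066067,  0.14767071]), np.float64(0.0004908086188828921))
yaw rail top 0.09419319308937038
yaw rail top 0.09841196883063372
yaw rail side -3.0605847681550906
yaw rail side -3.0491977658178757
[array([ 0.60796372, -0.20994672,  0.102     ]), array([0.58774274, 0.03912443, 0.102     ]), array([ 0.4731489 , -0.22081484,  0.102     ]), array([0.45046587, 0.02398705, 0.102     ])]
bar [array([ 0.5749, -0.173 ]), array([ 0.5773, -0.1955]), array([ 0.5014, -0.1786]), array([ 0.5033, -0.2029])]
```

The rows are not in the units I measure in: shifts go in mm and turns go in units of 0.05 rad. I convert before sending: -0.32 m is -320, -0.24 m is -240, 1.44 rad is 28.8.

```bash
python3 inch.py '[[[1, -40, -30, 0, 0, 0, 3.6], [1, -80, -60, 0, 0, 0, 7.2], [1, -120, -90, 0, 0, 0, 10.8], [1, -160, -120, 0, 0, 0, 14.4], [1, -200, -150, 0, 0, 0, 18], [1, -240, -180, 0, 0, 0, 21.6], [1, -280, -210, 0, 0, 0, 25.2], [1, -320, -240, 0, 0, 0, 28.8]]]'
cat > d.py <<'E'
import sys,numpy as np
from station import arm
from scipy.spatial.transform import Rotation as R
np.set_printoptions(precision=4,suppress=True)
def delta(x,y,z,phi):
    """tool-frame shift to a world TCP, and rz to bring tool y to world angle phi (mod pi not applied)"""
    s=arm.state(); M=R.from_rotvec(s["tool_rot"]).as_matrix(); ty=M[:,1]
    a=np.arctan2(ty[1],ty[0])
    print("t",s["time"],"pos",s["ee_pos"],"phi",round(a,3),"tilt",M[:2,2],"q",s["joint_positions"],"F",s["wrist_force"],"M",s["moment"],"open",round(s["opening"],3))
    print("shift",M.T@(np.array([x,y,z])-s["ee_pos"]),"rz",-(phi-a))
if __name__=="__main__": delta(*map(float,sys.argv[1:]))
E
python3 d.py .531 -.0915 .22 -2.07
```

```text
time: 1.1
ee_pos: [0.4161, 0.3434, 0.2309]
tool_rot: [-2.349, -2.085, 0.001]
wrist_force: [0.5, 0.2, -0.9]
opening: 1.0
grasp_force: 0.0
t 1.1 pos [0.4161 0.3434 0.2309] phi -0.119 tilt [-0.0005 -0.0003] q [ 0.5018 -0.0126  1.9098 -0.      1.245   0.6207] F [ 0.4609  0.1762 -0.8779] M [-0.0012 -0.0456 -0.0082] open 1.0
shift [-0.4182  0.1657  0.011 ] rz 1.9511079468779324
```

Scaled: -0.418 m is -418, -0.366 m is -366, 1.44 rad is 28.8.

```bash
python3 inch.py '[[[1, -52, 21, 0, 0, 0, 3.6], [1, -105, 41, 0, 0, 0, 7.2], [1, -157, 62, 0, 0, 0, 10.8], [1, -209, 83, 0, 0, 0, 14.4], [1, -261, 104, 0, 0, 0, 18], [1, -314, 124, 0, 0, 0, 21.6], [1, -366, 145, 0, 0, 0, 25.2], [1, -418, 166, 0, 0, 0, 28.8]]]'
python3 inch.py '[[[1, 0, 0, 0, 0, 0, 3.4], [1, 0, 0, 0, 0, 0, 6.8], [1, 0, 0, 0, 0, 0, 10], [1, 0, 0, 0, 0, 0, 10]]]'
python3 d.py .531 -.0915 .13 -2.07
python3 - <<'E'
from station import arm
from h import *
s=arm.state(); w=arm.get_image("wrist"); w["pos"]=s["ee_pos"];w["rot"]=s["tool_rot"]
pickle.dump(w,open("w.pkl","wb")); cv2.imwrite("pics/w.png",w["image"][...,::-1]); print({k:v for k,v in w.items() if k!="image"})
E
```

```text
time: 2.1
ee_pos: [0.5332, -0.0909, 0.2309]
tool_rot: [-3.141, -0.018, 0.001]
wrist_force: [0.0, 0.9, -0.4]
opening: 1.004
grasp_force: 0.0
time: 2.6
ee_pos: [0.533, -0.0891, 0.2308]
tool_rot: [-3.051, 0.748, 0.002]
wrist_force: [-0.5, 0.5, -0.0]
opening: 1.002
grasp_force: 0.0
t 2.6 pos [ 0.533  -0.0891  0.2308] phi -2.051 tilt [-0.001   0.0004] q [-0.3535 -0.0101  1.9075 -0.      1.2452  1.6978] F [-0.5327  0.4807 -0.044 ] M [ 0.0117  0.0019 -0.0225] open 1.002
shift [-0.0006  0.003   0.1008] rz 0.018648583744068414
{'fx': 309.70691628693146, 'fy': 309.70691628693146, 'cx': 320.91120225959327, 'cy': 199.74180928267938, 'hand_eye': array([[-1.30905315e-03, -9.49406882e-01, -3.14045950e-01,
         8.08516972e-02],
       [ 9.99999088e-01, -1.13844353e-03, -7.26663810e-04,
         1.37504192e-03],
       [ 3.32376041e-04, -3.14046615e-01,  9.49407506e-01,
        -1.43858121e-01],
       [ 0.00000000e+00,  0.00000000e+00,  0.00000000e+00,
         1.00000000e+00]]), 'pos': array([ 0.53298011, -0.08913874,  0.23077327]), 'rot': array([-3.05122744e+00,  7.47584062e-01,  1.64698053e-03])}
```

View pics/w.png

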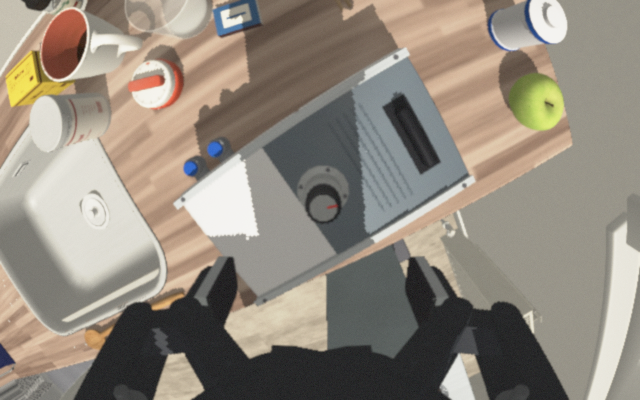

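The wrist view shows the knob's disc at about (323,206), bar corners (386,101), (404,93), (441,162) and (422,172), and the gripper open with nothing between the fingers.

```bash
cat >> h.py <<'E'
def wplane(w,u,v,z):
    dx,dy=u-w["cx"],v-w["cy"]; r=np.hypot(dx,dy); th=r/w["fx"]
    d=np.array([dx/r*np.sin(th),dy/r*np.sin(th),np.cos(th)])
    T=R.from_rotvec(w["rot"]).as_matrix(); H=w["hand_eye"]
    o=w["pos"]+T@H[:3,3]; d=T@H[:3,:3]@d; return o+d*(z-o[2])/d[2]
E
python3 - <<'E'
from h import *
w=pickle.load(open("w.pkl","rb"))
g=w["image"].astype(int); hsv=cv2.cvtColor(w["image"],cv2.COLOR_RGB2HSV)
# black knurled ring + disc: dark blob of the knob
m=((hsv[...,2]<60)).astype(np.uint8); 
n,l,st,c=cv2.connectedComponentsWithStats(m[80:240,270:460])
for i in range(1,n):
    if st[i,4]>60: print("dark",st[i]+[270,80,0,0,0],c[i]+[270,80])
a=g[180:235,295:350]; mm=np.zeros((400,640),np.uint8); 
crop=cv2.resize(w["image"][165:245,280:370],None,fx=6,fy=6,interpolation=cv2.INTER_CUBIC); cv2.imwrite("pics/wk.png",crop[...,::-1])
for p in((323,206),): print("knob",wplane(w,*p,.146))
for p in ((386,101),(404,93),(441,162),(422,172)): print("bar",wplane(w,*p,.117))
P=[wplane(w,*p,.102) for p in ((178,204),(405,52),(262,301),(469,183))]
for i in(0,2): v=P[i]-P[i+1]; print("yaw",np.arctan2(-v[0],v[1]))
E
```

```text
dark [ 384   95   55   78 1632] [410.79840686 132.10171569]
dark [306 185  36  39 428] [323.6588785  198.04906542]
knob [ 0.53164352 -0.09164494  0.146     ]
bar [ 0.57988033 -0.17592086  0.117     ]
bar [ 0.57948338 -0.19305408  0.117     ]
bar [ 0.51029218 -0.19919636  0.117     ]
bar [ 0.5099399  -0.17927358  0.117     ]
yaw 0.0942888980719037
yaw 0.08661146940614826
```

View pics/wk.png

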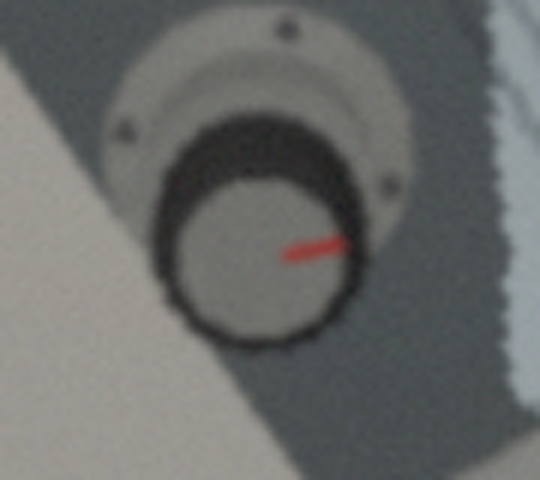

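The close-up shows the disc centre at crop (262,257) → image (323.3,207.4). All views agree on the knob axis at about (0.531, -0.092) and yaw 0.09, so I'm descending.

Scaled: 0.107 m is 107, 0.05 m is 50.

```bash
python3 inch.py '[[[1, 0, 3, 50, 0, 0, 0], [1, 0, 3, 80, 0, 0, 0], [1, 0, 3, 100, 0, 0, 0], [1, 0, 3, 107, 0, 0, 0], [1, 0, 3, 107, 0, 0, 0]]]'
python3 d.py .531 -.092 .124 -2.07
python3 inch.py '[[[0.5, 0, 0, 0, 0, 0, 0], [0.5, 0, 0, 0, 0, 0, 0], [0.3, 0, 0, 0, 0, 0, 0], [0.2, 0, 0, 0, 0, 0, 0], [0, 0, 0, 0, 0, 0, 0], [0, 0, 0, 0, 0, 0, 0]]]'
python3 d.py .531 -.092 .124 -2.07
```

```text
time: 3.28
ee_pos: [0.5319, -0.0918, 0.1243]
tool_rot: [-3.051, 0.748, 0.001]
wrist_force: [0.1, -0.4, -0.4]
opening: 0.999
grasp_force: 0.0
t 3.275 pos [ 0.5319 -0.0918  0.1243] phi -2.052 tilt [-0.0004  0.0001] q [-0.3589  0.1059  1.995  -0.      1.0411  1.693 ] F [ 0.143  -0.4346 -0.4201] M [-0.0071 -0.0262  0.0748] open 0.999
shift [-0.0007  0.0006  0.0003] rz 0.01808373433186583
time: 4.03
ee_pos: [0.5327, -0.0913, 0.1253]
tool_rot: [-3.049, 0.75, -0.003]
wrist_force: [0.8, 5.1, 6.2]
opening: 0.302
grasp_force: 59.3
t 4.025 pos [ 0.5327 -0.0913  0.1253] phi -2.053 tilt [0.0019 0.001 ] q [-0.3583  0.1049  1.9939  0.0018  1.0413  1.694 ] F [0.8363 5.0976 6.1692] M [ 0.8009 -0.0746 -0.0329] open 0.302
shift [-0.0012  0.0014  0.0013] rz 0.016793253464058022
```

Scaled: -0.004 m is -4, -0.002 m is -2.

```bash
python3 inch.py '[[[0, 0, -1, -2, 0, 0, 0], [0, 0, -1, -4, 0, 0, 0], [0, 0, -1, -4, 0, 0, 0]]]'
python3 d.py .531 -.092 .124 -2.07
```

```text
time: 4.4
ee_pos: [0.5324, -0.091, 0.1273]
tool_rot: [-3.051, 0.75, -0.001]
wrist_force: [5.1, 1.0, -6.1]
opening: 0.304
grasp_force: 59.3
t 4.4 pos [ 0.5324 -0.091   0.1273] phi -2.053 tilt [ 0.0004 -0.0001] q [-0.3573  0.1022  1.9928  0.0001  1.0462  1.6958] F [ 5.1481  1.0338 -6.0573] M [ 0.1503 -0.8644 -0.0079] open 0.304
shift [-0.0008  0.0015  0.0033] rz 0.016843164429925395
```

Scaled: -0.0005 m is -0.5, 0.0005 m is 0.5.

```bash
python3 inch.py '[[[0, 0.5, -0.5, -1, 0, 0, 0], [0, 0.5, -0.5, -1, 0, 0, 0]]]'; python3 inch.py '[[[0, 0, 0, -1, 0, 0, 0], [0, 0, 0, -1, 0, 0, 0]]]'
python3 d.py .531 -.092 .124 -2.07
```

```text
time: 4.65
ee_pos: [0.5325, -0.0909, 0.1286]
tool_rot: [3.05, -0.75, -0.002]
wrist_force: [3.8, -0.8, -5.9]
opening: 0.303
grasp_force: 59.3
time: 4.9
ee_pos: [0.5326, -0.0909, 0.1301]
tool_rot: [3.05, -0.75, -0.002]
wrist_force: [2.4, -0.5, -6.3]
opening: 0.302
grasp_force: 59.3
t 4.9 pos [ 0.5326 -0.0909  0.1301] phi -2.053 tilt [-0.0014 -0.0004] q [-0.3566  0.0997  1.9898 -0.001   1.0533  1.6967] F [ 2.4335 -0.5493 -6.3025] M [-0.2976 -0.3634  0.0206] open 0.302
shift [-0.0009  0.0017  0.0061] rz 0.017228357902511426
```

Scaled: -0.001 m is -1.

```bash
python3 inch.py '[[[0, 0, 0, -1, 0, 0, 0], [0, 0, 0, -1, 0, 0, 0]]]'; python3 inch.py '[[[0, 0, 0, -0.8, 0, 0, 0], [0, 0, 0, -0.8, 0, 0, 0]]]'
```

```text
time: 5.15
ee_pos: [0.5326, -0.0909, 0.1312]
tool_rot: [3.05, -0.75, -0.002]
wrist_force: [0.3, -2.1, -7.0]
opening: 0.306
grasp_force: 59.3
time: 5.4
ee_pos: [0.5327, -0.0909, 0.132]
tool_rot: [3.05, -0.75, -0.002]
wrist_force: [0.6, -2.1, -7.4]
opening: 0.305
grasp_force: 59.3
```

Scaled: -0.0007 m is -0.7.

```bash
python3 inch.py '[[[0, 0, 0, -0.7, 0, 0, 0], [0, 0, 0, -0.7, 0, 0, 0]]]'
```

```text
time: 5.65
ee_pos: [0.5327, -0.0907, 0.1326]
tool_rot: [3.051, -0.75, -0.002]
wrist_force: [0.1, -2.8, -6.8]
opening: 0.303
grasp_force: 59.3
```

```bash
python3 inch.py '[[[0, 0, 0, -1, 0, 0, 0], [0, 0, 0, -1, 0, 0, 0]]]'; python3 inch.py '[[[0, 0, 0, -0.7, 0, 0, 0], [0, 0, 0, -0.7, 0, 0, 0]]]'
```

```text
time: 5.9
ee_pos: [0.5327, -0.0907, 0.1337]
tool_rot: [3.051, -0.75, -0.002]
wrist_force: [-1.9, -2.6, -5.9]
opening: 0.306
grasp_force: 59.4
time: 6.15
ee_pos: [0.5328, -0.0907, 0.1344]
tool_rot: [3.051, -0.75, -0.001]
wrist_force: [-1.4, -2.0, -6.7]
opening: 0.303
grasp_force: 59.3
```

```bash
python3 inch.py '[[[0, 0, 0, -0.8, 0, 0, 0], [0, 0, 0, -0.8, 0, 0, 0]]]'
```

```text
time: 6.4
ee_pos: [0.5328, -0.0907, 0.1352]
tool_rot: [3.051, -0.75, -0.001]
wrist_force: [-1.5, -2.8, -8.0]
opening: 0.302
grasp_force: 59.4
```

Scaled: -0.0008 m is -0.8.

```bash
python3 inch.py '[[[0, 0, 0, -0.8, 0, 0, 0], [0, 0, 0, -0.8, 0, 0, 0]]]'; python3 inch.py '[[[0, 0, 0, -0.6, 0, 0, 0], [0, 0, 0, -0.6, 0, 0, 0]]]'
```

```text
time: 6.65
ee_pos: [0.5328, -0.0907, 0.136]
tool_rot: [3.051, -0.75, -0.001]
wrist_force: [-2.4, -1.6, -6.9]
opening: 0.3
grasp_force: 59.4
time: 6.9
ee_pos: [0.5328, -0.0907, 0.1366]
tool_rot: [3.051, -0.75, -0.001]
wrist_force: [-2.1, -1.4, -7.7]
opening: 0.298
grasp_force: 59.4
```

```bash
python3 inch.py '[[[0, 0, 0, -0.8, 0, 0, 0], [0, 0, 0, -0.8, 0, 0, 0]]]'
```

```text
time: 7.15
ee_pos: [0.5328, -0.0907, 0.1371]
tool_rot: [-3.051, 0.75, 0.001]
wrist_force: [-1.7, -2.2, -9.5]
opening: 0.302
grasp_force: 59.5
```

```bash
python3 inch.py '[[[0, 0, 0, -0.5, 0, 0, 0], [0, 0, 0, -0.5, 0, 0, 0]]]'; python3 d.py .531 -.092 .124 -2.07
```

```text
time: 7.4
ee_pos: [0.5327, -0.0905, 0.1374]
tool_rot: [-3.05, 0.75, 0.001]
wrist_force: [-0.9, -2.0, -11.3]
opening: 0.305
grasp_force: 59.6
t 7.4 pos [ 0.5327 -0.0905  0.1374] phi -2.053 tilt [-0.0007  0.0005] q [-0.3563  0.0902  1.9853  0.0003  1.067   1.6968] F [ -0.8963  -1.978  -11.3332] M [-0.5434  0.2875  0.0302] open 0.305
shift [-0.0008  0.0021  0.0134] rz 0.01680614964032534
```

Scaled: -0.0015 m is -1.5, -0.001 m is -1, -0.3 rad is -6.

```bash
python3 inch.py '[[[0, 0, 0, -0.5, 0, 0, -2], [0, 0, 0, -1, 0, 0, -4], [0, 0, 0, -1.5, 0, 0, -6], [0, 0, 0, -1.5, 0, 0, -6]]]'; python3 d.py .531 -.092 .124 -2.07
```

```text
time: 7.9
ee_pos: [0.533, -0.0901, 0.1391]
tool_rot: [-3.127, 0.287, 0.0]
wrist_force: [-0.5, -0.2, -11.5]
opening: 0.305
grasp_force: 59.6
t 7.9 pos [ 0.533  -0.0901  0.1391] phi -1.754 tilt [-0.      0.0013] q [-0.3558  0.0882  1.984   0.0014  1.0699  1.3976] F [ -0.5056  -0.1792 -11.5135] M [-0.1795  0.0205  0.0421] open 0.305
shift [-0.0016  0.0022  0.015 ] rz 0.31587859195898726
```

Scaled: -0.0025 m is -2.5, -0.002 m is -2, -0.3 rad is -6.

```bash
python3 inch.py '[[[0, 0, 0, -0.5, 0, 0, -2], [0, 0, 0, -1, 0, 0, -4], [0, 0, 0, -1.5, 0, 0, -6], [0, 0, 0, -2, 0, 0, -8], [0, 0, 0, -2.5, 0, 0, -10], [0, 0, 0, -2.5, 0, 0, -10]]]'; python3 d.py .531 -.092 .124 -2.07
```

```text
time: 8.65
ee_pos: [0.5331, -0.0896, 0.1417]
tool_rot: [-3.1, -0.493, -0.001]
wrist_force: [0.2, 2.0, -13.0]
opening: 0.303
grasp_force: 59.7
t 8.65 pos [ 0.5331 -0.0896  0.1417] phi -1.256 tilt [0.0002 0.0023] q [-0.3554  0.0848  1.9824  0.0025  1.075   0.899 ] F [  0.2322   2.027  -12.9623] M [ 0.3146 -0.1398  0.07  ] open 0.303
shift [-0.0027  0.0016  0.0176] rz 0.8144335643353944
```

Scaled: -0.0017 m is -1.7, -0.0013 m is -1.3, -0.4 rad is -8.

```bash
python3 inch.py '[[[0, 0, 0, -0.4, 0, 0, -2], [0, 0, 0, -0.9, 0, 0, -4], [0, 0, 0, -1.3, 0, 0, -6], [0, 0, 0, -1.7, 0, 0, -8], [0, 0, 0, -1.7, 0, 0, -8]]]'; python3 d.py .531 -.092 .124 -2.07
```

```text
time: 9.28
ee_pos: [0.5328, -0.0892, 0.1435]
tool_rot: [-2.94, -1.097, -0.001]
wrist_force: [0.5, 5.2, -11.0]
opening: 0.305
grasp_force: 59.9
t 9.275 pos [ 0.5328 -0.0892  0.1435] phi -0.857 tilt [-0.0009  0.0035] q [-0.3552  0.0824  1.9813  0.0034  1.0799  0.4999] F [  0.5377   5.2173 -11.0307] M [0.9051 0.0214 0.0345] open 0.305
shift [-0.0032  0.001   0.0195] rz 1.2133202593482286
```

```bash
python3 inch.py '[[[0, 0.5, -0.5, -0.4, 0, 0, -2], [0, 0.5, -0.5, -0.8, 0, 0, -4], [0, 0.5, -0.5, -0.8, 0, 0, -4]]]'; python3 d.py .531 -.092 .124 -2.07
```

```text
time: 9.65
ee_pos: [0.5326, -0.0889, 0.1443]
tool_rot: [-2.817, -1.384, 0.0]
wrist_force: [-1.9, 4.3, -10.7]
opening: 0.306
grasp_force: 60.0
t 9.65 pos [ 0.5326 -0.0889  0.1443] phi -0.657 tilt [-0.0015  0.0026] q [-0.3543  0.0811  1.9809  0.0022  1.0819  0.3019] F [ -1.8854   4.3193 -10.6561] M [0.8842 0.2188 0.0127] open 0.306
shift [-0.0035  0.0007  0.0203] rz 1.412804959824146
```

Scaled: -0.0008 m is -0.8, -0.0004 m is -0.4, -0.2 rad is -4.

```bash
python3 inch.py '[[[0, 0.3, -0.3, -0.4, 0, 0, -2], [0, 0.3, -0.3, -0.8, 0, 0, -4], [0, 0.3, -0.3, -0.8, 0, 0, -4]]]'; python3 d.py .531 -.092 .124 -2.07
```

```text
time: 10.02
ee_pos: [0.5324, -0.0886, 0.1453]
tool_rot: [-2.664, -1.659, 0.001]
wrist_force: [-2.5, 4.6, -9.0]
opening: 0.3
grasp_force: 60.0
t 10.025 pos [ 0.5324 -0.0886  0.1453] phi -0.457 tilt [-0.0021  0.0023] q [-0.3537  0.0795  1.9806  0.0016  1.0842  0.1027] F [-2.4521  4.5977 -9.0145] M [0.7196 0.4442 0.0242] open 0.3
shift [-0.0036  0.0003  0.0213] rz 1.612773765747796
```

Scaled: -0.0012 m is -1.2, -0.0006 m is -0.6, -0.2 rad is -4.

```bash
python3 inch.py '[[[0, 0, 0, -0.6, 0, 0, -2], [0, 0, 0, -1.2, 0, 0, -4], [0, 0, 0, -1.2, 0, 0, -4]]]'; python3 d.py .531 -.092 .124 -2.07
```

```text
time: 10.4
ee_pos: [0.5321, -0.0885, 0.1464]
tool_rot: [-2.485, -1.916, 0.001]
wrist_force: [-4.2, 4.7, -8.2]
opening: 0.298
grasp_force: 60.1
t 10.4 pos [ 0.5321 -0.0885  0.1464] phi -0.257 tilt [-0.003   0.0026] q [-0.3537  0.078   1.9801  0.0016  1.0872 -0.0972] F [-4.151   4.6684 -8.1768] M [0.8788 0.5304 0.0088] open 0.298
shift [-0.0037 -0.0001  0.0224] rz 1.8127511889388237
```

```bash
python3 - <<'E'
from station import arm
from h import *
s=arm.get_image("side"); pickle.dump(s,open("s1.pkl","wb"))
w=arm.get_image("wrist")
a=cv2.resize(s["image"][130:270,270:430],(480,420),interpolation=cv2.INTER_CUBIC)
b=cv2.resize(w["image"][150:400,200:450],(420,420),interpolation=cv2.INTER_CUBIC)
cv2.imwrite("pics/c.png",np.hstack([a[:,:380],b])[...,::-1])
E
```

```text
(no output)
```

View pics/c.png

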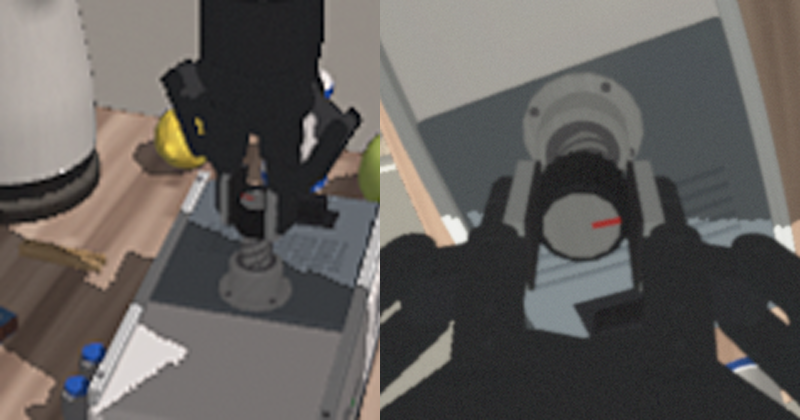

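The picture shows the knob clearly lifted off the boss with the thread visible and the disc at side pixel (354,196). The red mark is unchanged in the wrist view, so it hasn't slipped. I'll measure the height.

```bash
python3 - <<'E'
from h import *
s=pickle.load(open("s1.pkl","rb"))
for z in(.146,.158,.163,.165,.168): print(z,proj(s,[.531,-.0918,z]))
E
python3 d.py .531 -.092 .124 -2.07;python3 inch.py '[[[0, 0, 0, -0.5, 0, 0, -2], [0, 0, 0, -1, 0, 0, -4], [0, 0, 0, -1, 0, 0, -4]]]'; python3 d.py .531 -.092 .124 -2.07
```

```text
0.146 (np.float64(355.4557892427623), np.float64(205.45571286933315))
0.158 (np.float64(355.62453654432466), np.float64(200.2243368783852))
0.163 (np.float64(355.6955001596402), np.float64(198.02437664225025))
0.165 (np.float64(355.72399414848087), np.float64(197.14102758879955))
0.168 (np.float64(355.7668520638385), np.float64(195.81237896835918))
t 10.5 pos [ 0.5321 -0.0885  0.1464] phi -0.258 tilt [-0.003   0.0026] q [-0.3537  0.078   1.9801  0.0016  1.0872 -0.0967] F [-3.5183  5.715  -9.019 ] M [ 0.7724  0.5391 -0.0071] open 0.3
shift [-0.0037 -0.0001  0.0224] rz 1.8122880901032754
time: 10.88
ee_pos: [0.5318, -0.0886, 0.1468]
tool_rot: [-2.282, -2.153, 0.001]
wrist_force: [-3.6, 4.1, -9.9]
opening: 0.304
grasp_force: 59.9
t 10.875 pos [ 0.5318 -0.0886  0.1468] phi -0.058 tilt [-0.0035  0.0027] q [-0.354   0.0772  1.9801  0.0014  1.0886 -0.2967] F [-3.5803  4.0524 -9.9055] M [ 0.7408  0.4932 -0.08  ] open 0.304
shift [-0.0035 -0.0005  0.0228] rz 2.0121316130330795
```

Scaled: -0.0002 m is -0.2, -0.15 rad is -3.

```bash
python3 inch.py '[[[0, 0, 0, 0, 0, 0, -2], [0, 0, 0, -0.2, 0, 0, -3], [0, 0, 0, -0.2, 0, 0, -3]]]'; python3 d.py .531 -.092 .124 -2.07
```

```text
time: 11.25
ee_pos: [0.5315, -0.0883, 0.147]
tool_rot: [-2.112, -2.318, 0.001]
wrist_force: [-4.3, 5.8, -9.1]
opening: 0.303
grasp_force: 60.0
t 11.25 pos [ 0.5315 -0.0883  0.147 ] phi 0.093 tilt [-0.0046  0.0033] q [-0.3537  0.0769  1.9801  0.0017  1.09   -0.4473] F [-4.3005  5.7864 -9.0898] M [0.9625 0.5805 0.122 ] open 0.303
shift [-0.0037 -0.0008  0.023 ] rz 2.162860044991906
```

```bash
cat > red.py <<'E'
from station import arm
from h import *
def red(g):
    h=cv2.cvtColor(g,cv2.COLOR_RGB2HSV); m=((h[...,0]<8)|(h[...,0]>172))&(h[...,1]>130); m[:150]=0;m[320:]=0;m[:,:280]=0;m[:,370:]=0
    y,x=np.nonzero(m); c=np.cov(np.c_[x,y].T); v=np.linalg.eigh(c)[1][:,1]; return x.mean(),y.mean(),len(x),np.degrees(np.arctan2(v[1],v[0]))
if __name__=="__main__":
    w=arm.get_image("wrist"); print("now",red(w["image"])); cv2.imwrite("pics/r.png",w["image"][...,::-1])
    s=arm.get_image("side")["image"]; cv2.imwrite("pics/s2.png",s[...,::-1])
    print("before",red(pickle.load(open("w.pkl","rb"))["image"]))
E
python3 red.py
python3 inch.py '[[[0, 0, 0, -0.4, 0, 0, -2], [0, 0, 0, -0.8, 0, 0, -4], [0, 0, 0, -0.8, 0, 0, -4]]]'; python3 d.py .531 -.092 .124 -2.07; python3 red.py
```

```text
now (np.float64(335.20754716981133), np.float64(282.07547169811323), 53, np.float64(168.7129133024958))
before (np.float64(332.5), np.float64(206.16666666666666), 12, np.float64(167.5186050845965))
time: 11.72
ee_pos: [0.5313, -0.0884, 0.1479]
tool_rot: [-1.87, -2.517, 0.001]
wrist_force: [-5.2, 4.7, -8.5]
opening: 0.304
grasp_force: 60.1
t 11.725 pos [ 0.5313 -0.0884  0.1479] phi 0.293 tilt [-0.0054  0.003 ] q [-0.3539  0.0756  1.9796  0.001   1.0925 -0.6472] F [-5.2286  4.6558 -8.4502] M [ 0.866   0.8649 -0.0316] open 0.304
shift [-0.0034 -0.0012  0.0239] rz 2.3628821213655504
now (np.float64(335.1666666666667), np.float64(281.75925925925924), 54, np.float64(169.89372877107573))
before (np.float64(332.5), np.float64(206.16666666666666), 12, np.float64(167.5186050845965))
```

```bash
python3 inch.py '[[[0, 0.5, -0.5, -0.5, 0, 0, -2], [0, 1, -0.5, -1, 0, 0, -4], [0, 1, -0.5, -1, 0, 0, -4]]]'; python3 d.py .531 -.092 .124 -2.07; python3 red.py
```

```text
time: 12.2
ee_pos: [0.5309, -0.0884, 0.1487]
tool_rot: [-1.611, -2.693, 0.002]
wrist_force: [-5.5, 2.9, -11.2]
opening: 0.303
grasp_force: 59.9
t 12.2 pos [ 0.5309 -0.0884  0.1487] phi 0.493 tilt [-0.0041  0.0012] q [-0.3534  0.0729  1.981  -0.0003  1.092  -0.846 ] F [ -5.5348   2.9478 -11.1609] M [0.5019 0.7364 0.0107] open 0.303
shift [-0.0033 -0.0015  0.0247] rz 2.562695990181325
now (np.float64(335.54716981132077), np.float64(281.8301886792453), 53, np.float64(168.42358974697675))
before (np.float64(332.5), np.float64(206.16666666666666), 12, np.float64(167.5186050845965))
```

```bash
python3 - <<'E'
import cv2,numpy as np
a=cv2.imread("pics/side0.png")[180:240,320:390];b=cv2.imread("pics/s2.png")[180:240,320:390]
f=lambda i:cv2.resize(i,(385,330),interpolation=cv2.INTER_CUBIC)
cv2.imwrite("pics/cmp.png",np.hstack([f(a),f(b)]))
E
```

```text
(no output)
```

View pics/cmp.png

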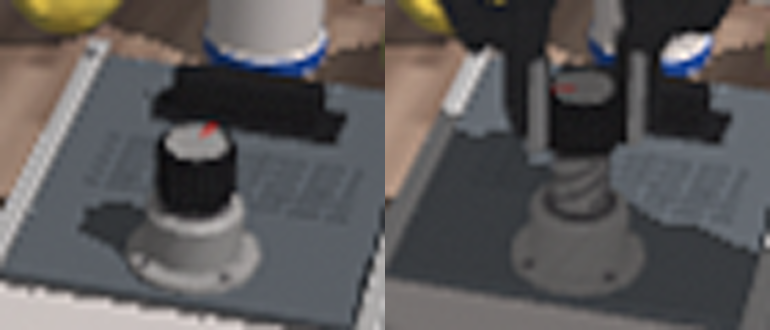

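The side crops show the knob disc rising about 10 px (roughly 20+ mm), with the thread exposed and the boss in place. I'll keep turning until the stop is felt.

Scaled: -0.0005 m is -0.5, -0.2 rad is -4.

```bash
python3 inch.py '[[[0, 0, 0, 0, 0, 0, -2], [0, 0, 0, -0.5, 0, 0, -4], [0, 0, 0, -0.5, 0, 0, -4]]]'; python3 d.py .531 -.092 .124 -2.07; python3 red.py
```

```text
time: 12.68
ee_pos: [0.5306, -0.0885, 0.1488]
tool_rot: [-1.333, -2.839, 0.002]
wrist_force: [-5.5, 2.3, -13.0]
opening: 0.3
grasp_force: 59.9
t 12.675 pos [ 0.5306 -0.0885  0.1488] phi 0.693 tilt [-0.0049  0.0011] q [-0.3537  0.0727  1.981  -0.0007  1.0929 -1.046 ] F [ -5.5161   2.3291 -12.9708] M [ 0.4111  0.7261 -0.0418] open 0.3
shift [-0.003  -0.0018  0.0248] rz 2.762615877811457
now (np.float64(335.11538461538464), np.float64(281.71153846153845), 52, np.float64(168.14131953069923))
before (np.float64(332.5), np.float64(206.16666666666666), 12, np.float64(167.5186050845965))
```

The rows are not in the units I measure in: shifts go in mm and turns go in units of 0.05 rad. I convert before sending: 0.0003 m is 0.3, -0.2 rad is -4.

```bash
python3 inch.py '[[[0, 0, 0, 0.3, 0, 0, -2], [0, 0, 0, 0.3, 0, 0, -4], [0, 0, 0, 0.3, 0, 0, -4]]]'; python3 d.py .531 -.092 .124 -2.07; python3 red.py;  python3 inch.py '[[[0, 0, 0, 0, 0, 0, -2], [0, 0, 0, 0, 0, 0, -4], [0, 0, 0, 0, 0, 0, -4]]]'; python3 d.py .531 -.092 .124 -2.07; python3 red.py
```

```text
time: 13.15
ee_pos: [0.5304, -0.0887, 0.1488]
tool_rot: [-1.043, -2.958, 0.002]
wrist_force: [-6.9, 2.2, -10.3]
opening: 0.301
grasp_force: 61.3
t 13.15 pos [ 0.5304 -0.0887  0.1488] phi 0.893 tilt [-0.0056  0.0009] q [-0.3538  0.0726  1.9809 -0.0012  1.0936 -1.2462] F [ -6.8723   2.216  -10.3035] M [ 0.4641  0.9354 -0.0009] open 0.301
shift [-0.0027 -0.0022  0.0248] rz 2.96295427240113
now (np.float64(335.09615384615387), np.float64(281.53846153846155), 52, np.float64(167.79814250337742))
before (np.float64(332.5), np.float64(206.16666666666666), 12, np.float64(167.5186050845965))
time: 13.62
ee_pos: [0.53, -0.0889, 0.1487]
tool_rot: [-0.741, -3.046, 0.002]
wrist_force: [-6.5, 1.7, -9.8]
opening: 0.3
grasp_force: 61.6
t 13.625 pos [ 0.53   -0.0889  0.1487] phi 1.094 tilt [-0.007   0.0003] q [-0.354   0.0726  1.9812 -0.0024  1.0945 -1.4467] F [-6.5191  1.6897 -9.8212] M [0.3744 1.1893 0.1133] open 0.3
shift [-0.0025 -0.0022  0.0247] rz 3.163812380566279
now (np.float64(335.48214285714283), np.float64(281.75), 56, np.float64(169.24748564199783))
before (np.float64(332.5), np.float64(206.16666666666666), 12, np.float64(167.5186050845965))
```

```bash
python3 inch.py '[[[0, 0, 0, 1, 0, 0, 0], [0, 0, 0, 1, 0, 0, 0]]]'; python3 inch.py '[[[0, 0, 0, 1, 0, 0, 0], [0, 0, 0, 1, 0, 0, 0]]]';python3 d.py .531 -.092 .124 -2.07
```

```text
time: 13.98
ee_pos: [0.5301, -0.0889, 0.1486]
tool_rot: [-0.741, -3.046, 0.002]
wrist_force: [-8.9, 1.3, -6.2]
opening: 0.3
grasp_force: 61.9
time: 14.22
ee_pos: [0.5302, -0.0889, 0.1485]
tool_rot: [-0.741, -3.046, 0.003]
wrist_force: [-11.0, 2.1, -2.8]
opening: 0.3
grasp_force: 62.2
t 14.225 pos [ 0.5302 -0.0889  0.1485] phi 1.094 tilt [-0.007 -0.   ] q [-0.3538  0.0733  1.9808 -0.0028  1.094  -1.4462] F [-11.0245   2.1259  -2.7509] M [0.493  1.7879 0.1546] open 0.3
shift [-0.0023 -0.0023  0.0245] rz 3.1636888339544544
```

Scaled: 0.001 m is 1, -0.0005 m is -0.5.

```bash
python3 inch.py '[[[0, 1, -0.5, -0.5, 0, 0, 0], [0, 1, -0.5, -0.5, 0, 0, 0]]]'; python3 d.py .531 -.092 .124 -2.07; python3 inch.py '[[[0, 0, 0, -0.5, 0, 0, -2], [0, 0, 0, -0.5, 0, 0, -4], [0, 0, 0, -0.5, 0, 0, -6], [0, 0, 0, -0.5, 0, 0, -6]]]'; python3 d.py .531 -.092 .124 -2.07; python3 red.py
```

```text
time: 14.48
ee_pos: [0.5299, -0.0889, 0.1486]
tool_rot: [-0.742, -3.049, 0.002]
wrist_force: [-6.6, 2.4, -7.3]
opening: 0.304
grasp_force: 62.1
t 14.475 pos [ 0.5299 -0.0889  0.1486] phi 1.093 tilt [-0.004  -0.0001] q [-0.3544  0.0709  1.9832 -0.0016  1.0913 -1.4469] F [-6.5604  2.405  -7.3439] M [0.4563 1.1012 0.1294] open 0.304
shift [-0.0025 -0.0022  0.0246] rz 3.163287749550415
time: 14.98
ee_pos: [0.5299, -0.0894, 0.1486]
tool_rot: [-0.278, -3.125, 0.002]
wrist_force: [-6.1, 0.6, -8.4]
opening: 0.305
grasp_force: 61.7
t 14.975 pos [ 0.5299 -0.0894  0.1486] phi 1.393 tilt [-0.0042 -0.0009] q [-0.3549  0.071   1.9831 -0.0026  1.0911 -1.7469] F [-6.0889  0.5711 -8.402 ] M [0.1482 1.014  0.0328] open 0.305
shift [-0.0017 -0.0023  0.0246] rz 3.4631343696267596
now (np.float64(336.01851851851853), np.float64(281.6296296296296), 54, np.float64(169.2346778842098))
before (np.float64(332.5), np.float64(206.16666666666666), 12, np.float64(167.5186050845965))
```

```bash
python3 - <<'E'
import cv2,numpy as np
a=cv2.imread("pics/s2.png")[170:240,315:395];b=cv2.imread("pics/r.png")[200:330,255:390]
f=lambda i,w:cv2.resize(i,(w,350),interpolation=cv2.INTER_CUBIC)
cv2.imwrite("pics/cmp2.png",np.hstack([f(a,400),f(b,364)]))
E
```

```text
(no output)
```

View pics/cmp2.png

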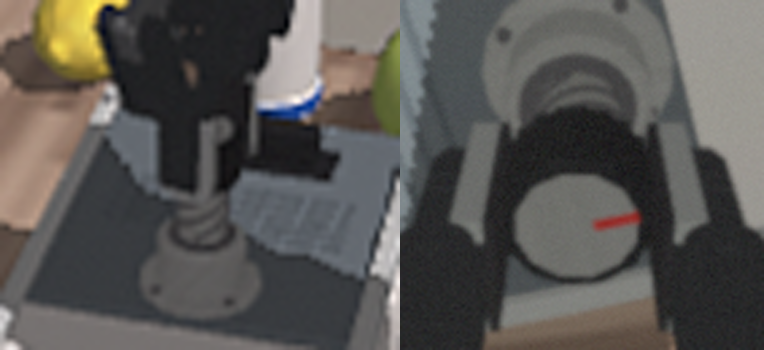

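The side view shows the screw thread standing out of the boss, and in the wrist view the mark is still fixed relative to the fingers. I'll turn on to the stop.

Scaled: -0.2 rad is -4.

```bash
python3 inch.py '[[[0, 0, 0, 0, 0, 0, -2], [0, 0, 0, 0, 0, 0, -4]]]'; python3 d.py .531 -.092 .124 -2.07; python3 inch.py '[[[0, 0, 0, 0, 0, 0, -2], [0, 0, 0, 0, 0, 0, -4]]]'; python3 d.py .531 -.092 .124 -2.07; python3 red.py
```

```text
time: 15.32
ee_pos: [0.5302, -0.0895, 0.1487]
tool_rot: [0.037, -3.138, 0.002]
wrist_force: [-5.2, 0.2, -9.4]
opening: 0.303
grasp_force: 61.6
t 15.325 pos [ 0.5302 -0.0895  0.1487] phi 1.594 tilt [-0.003  -0.0011] q [-0.3551  0.0711  1.9829 -0.0024  1.0901 -1.9483] F [-5.2489  0.2167 -9.4265] M [ 0.0349  0.9204 -0.3471] open 0.303
shift [-0.0008 -0.0024  0.0247] rz 3.664326068130607
time: 15.58
ee_pos: [0.5306, -0.09, 0.1489]
tool_rot: [0.353, -3.12, 0.004]
wrist_force: [-5.0, -0.8, -8.8]
opening: 0.3
grasp_force: 61.1
t 15.575 pos [ 0.5306 -0.09    0.1489] phi 1.796 tilt [-0.0017 -0.0027] q [-0.3551  0.071   1.9825 -0.0035  1.0888 -2.1495] F [-4.9619 -0.7567 -8.8471] M [-0.2864  0.7684 -0.0472] open 0.3
shift [ 0.     -0.002   0.0249] rz 3.8659554939954033
now (np.float64(337.13461538461536), np.float64(280.59615384615387), 52, np.float64(170.44242963335407))
before (np.float64(332.5), np.float64(206.16666666666666), 12, np.float64(167.5186050845965))
```

Scaled: -0.08 m is -80, -0.04 m is -40.

```bash
python3 inch.py '[[[0.6, 0, 0, 0, 0, 0, 0], [0.8, 0, 0, 0, 0, 0, 0], [0.8, 0, 0, 0, 0, 0, 0], [0.8, 0, 0, -40, 0, 0, 0], [0.8, 0, 0, -80, 0, 0, 0], [0.8, 0, 0, -80, 0, 0, 0]]]'; python3 d.py .531 -.092 .124 -2.07; python3 red.py; python3 - <<'E'
import cv2,numpy as np
a=cv2.imread("pics/side0.png")[180:240,320:390];b=cv2.imread("pics/s2.png")[180:240,320:390]
f=lambda i:cv2.resize(i,(385,330),interpolation=cv2.INTER_CUBIC)
cv2.imwrite("pics/cmp3.png",np.hstack([f(a),f(b)]))
E
```

```text
time: 16.42
ee_pos: [0.5342, -0.0898, 0.2345]
tool_rot: [-0.352, 3.112, -0.008]
wrist_force: [-0.8, -0.6, -0.4]
opening: 0.8
grasp_force: 0.0
t 16.425 pos [ 0.5342 -0.0898  0.2345] phi 1.796 tilt [ 0.0106 -0.0039] q [-0.3539 -0.0173  1.9078  0.      1.2397 -2.1503] F [-0.814  -0.603  -0.4222] M [-0.021   0.0079 -0.0174] open 0.8
shift [ 0.0046 -0.0008  0.1104] rz 3.8663570662193742
now (np.float64(359.68926553672316), np.float64(293.864406779661), 177, np.float64(73.32890562082045))
before (np.float64(332.5), np.float64(206.16666666666666), 12, np.float64(167.5186050845965))
```

View pics/cmp3.png

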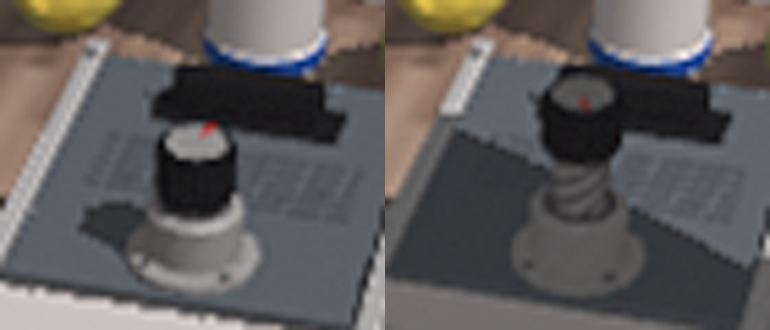

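Released, the knob stays up: its disc moved from crop row 144 to 95, about 20 mm, so the screw is out. Now I'll go above the pull bar.

```bash
python3 d.py .540 -.188 .16 1.66
```

```text
t 16.525 pos [ 0.5317 -0.0889  0.2296] phi 1.797 tilt [ 0.0021 -0.0008] q [-0.354  -0.0141  1.9137 -0.      1.2397 -2.1506] F [ 0.349   0.2827 -0.0742] M [-0.0254  0.0429 -0.0048] open 0.8
shift [ 0.0142 -0.0983  0.0697] rz 0.13656616572976388
```

Scaled: -0.098 m is -98, 0.069 m is 69, 0.137 rad is 2.74.

```bash
python3 inch.py '[[[0.45, 7, -50, 0, 0, 0, 1.4], [0.45, 14, -98, 0, 0, 0, 2.74], [0.45, 14, -98, 40, 0, 0, 2.74], [0.45, 14, -98, 69, 0, 0, 2.74], [0.45, 14, -98, 69, 0, 0, 2.74]]]'; python3 d.py .540 -.188 .103 1.66; python3 - <<'E'
from station import arm
from h import *
s=arm.state(); w=arm.get_image("wrist"); w["pos"]=s["ee_pos"];w["rot"]=s["tool_rot"]
pickle.dump(w,open("w2.pkl","wb")); cv2.imwrite("pics/w2.png",w["image"][...,::-1])
E
```

```text
time: 17.15
ee_pos: [0.5368, -0.1861, 0.155]
tool_rot: [0.139, -3.131, -0.008]
wrist_force: [0.8, 0.0, -0.1]
opening: 0.449
grasp_force: 0.0
t 17.15 pos [ 0.5368 -0.1861  0.155 ] phi 1.659 tilt [-0.0081  0.0046] q [-0.5123  0.1334  1.9022 -0.      1.1152 -2.1717] F [ 0.7681  0.0123 -0.0754] M [ 0.01   -0.0169  0.0298] open 0.449
shift [-0.0034 -0.0024  0.052 ] rz -0.0005810587389269983
```

View pics/w2.png

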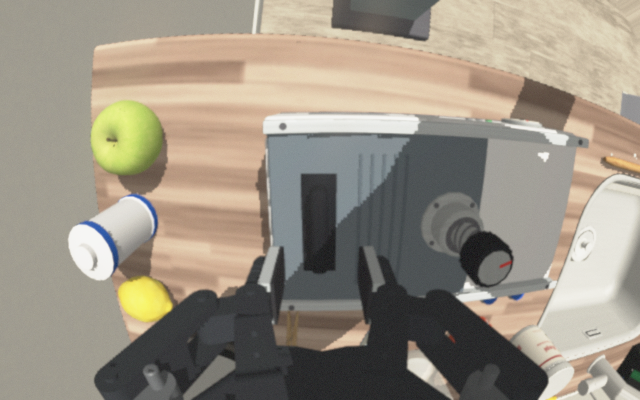

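The wrist view shows the bar at columns 302–336 and rows 174–271, midway between the open fingers (inner faces at about columns 278 and 365). The knob still stands up.

```bash
python3 - <<'E'
from h import *
w=pickle.load(open("w2.pkl","rb"))
P=np.array([wplane(w,*p,.117) for p in((302,174),(336,174),(333,270),(304,270))]);print(P,P.mean(0))
E
python3 d.py .540 -.188 .103 1.66
```

```text
[[ 0.50025166 -0.20188985  0.117     ]
 [ 0.49849011 -0.18139537  0.117     ]
 [ 0.5650123  -0.17646573  0.117     ]
 [ 0.56670118 -0.19615835  0.117     ]] [ 0.53261381 -0.18897733  0.117     ]
t 17.2 pos [ 0.5383 -0.1868  0.1576] phi 1.66 tilt [-0.004   0.0022] q [-0.512   0.1315  1.8993 -0.      1.1154 -2.1717] F [0.1848 0.0529 0.2502] M [-0.0211  0.0015  0.0286] open 0.448
shift [-0.0018 -0.0015  0.0546] rz -0.00027142160407689353
```

Scaled: 0.057 m is 57, 0.05 m is 50.

```bash
python3 inch.py '[[[0.45, 0, 0, 30, 0, 0, 0], [0.45, 0, 0, 50, 0, 0, 0], [0.45, 0, 0, 57, 0, 0, 0], [0.45, 0, 0, 57, 0, 0, 0]]]'; python3 inch.py '[[[0.2, 0, 0, 0, 0, 0, 0], [0, 0, 0, 0, 0, 0, 0], [0, 0, 0, 0, 0, 0, 0], [0, 0, 0, 0, 0, 0, 0]]]'; python3 d.py .540 -.188 .103 1.66
```

```text
time: 17.7
ee_pos: [0.5396, -0.1874, 0.1028]
tool_rot: [0.14, -3.138, -0.0]
wrist_force: [0.6, -0.4, 0.2]
opening: 0.45
grasp_force: 0.0
time: 18.2
ee_pos: [0.5402, -0.1875, 0.1041]
tool_rot: [-0.14, 3.137, -0.001]
wrist_force: [-0.4, 2.3, 5.2]
opening: 0.119
grasp_force: 61.9
t 18.2 pos [ 0.5402 -0.1875  0.1041] phi 1.66 tilt [ 0.0016 -0.0005] q [-0.5117  0.2     1.9298  0.0004  1.0102 -2.1722] F [-0.4272  2.2753  5.1804] M [0.3675 0.1607 0.1127] open 0.119
shift [ 0.0002 -0.0004  0.0011] rz 0.00028784486258537356
```

Scaled: 0.03 m is 30, -0.001 m is -1.

```bash
python3 inch.py '[[[0, 0, 5, -1, 0, 0, 0], [0, 0, 12, -1, 0, 0, 0], [0, 0, 20, -1, 0, 0, 0], [0, 0, 30, -1, 0, 0, 0], [0, 0, 30, -1, 0, 0, 0]]]'; python3 d.py .540 -.188 .103 1.66
```

```text
time: 18.82
ee_pos: [0.5372, -0.1559, 0.1041]
tool_rot: [-0.141, 3.138, 0.003]
wrist_force: [2.6, 2.3, 4.4]
opening: 0.117
grasp_force: 61.6
t 18.825 pos [ 0.5372 -0.1559  0.1041] phi 1.66 tilt [0.0008 0.002 ] q [-0.4648  0.1748  1.9593  0.0025  1.0076 -2.1266] F [2.5966 2.2753 4.4295] M [ 0.3297 -0.5001  0.0716] open 0.117
shift [ 0.     -0.0322  0.001 ] rz 0.0003784854895438894
```

```bash
python3 inch.py '[[[0, 0, 10, -0.5, 0, 0, 0], [0, -0.5, 20, -0.5, 0, 0, 0], [0, -0.5, 30, -0.5, 0, 0, 0], [0, -0.5, 40, -0.5, 0, 0, 0], [0, -0.5, 50, -0.5, 0, 0, 0], [0, -0.5, 60, -0.5, 0, 0, 0], [0, -0.5, 65, -0.5, 0, 0, 0], [0, -0.5, 65, -0.5, 0, 0, 0]]]'; python3 d.py .540 -.188 .103 1.66
```

```text
time: 19.82
ee_pos: [0.5311, -0.0915, 0.1041]
tool_rot: [0.14, -3.137, -0.004]
wrist_force: [-0.5, 2.0, 1.7]
opening: 0.12
grasp_force: 61.5
t 19.825 pos [ 0.5311 -0.0915  0.1041] phi 1.66 tilt [-0.0014  0.0023] q [-0.3597  0.133   2.0072  0.002   1.0035 -2.0208] F [-0.5157  2.0274  1.7321] M [ 0.2365 -0.066   0.1526] open 0.12
shift [-0.0003 -0.0969  0.0009] rz 1.9361382718408038e-05
```

```bash
python3 inch.py '[[[0, 0, 4, 0, 0, 0, 0], [0, 0, 8, 0, 0, 0, 0], [0, 0, 8, 0, 0, 0, 0]]]';  python3 inch.py '[[[0, 0, 1.5, 0, 0, 0, 0], [0, 0, 1.5, 0, 0, 0, 0]]]'; python3 d.py .540 -.188 .103 1.66
```

```text
time: 20.2
ee_pos: [0.5304, -0.0845, 0.1041]
tool_rot: [0.14, -3.137, -0.001]
wrist_force: [-0.9, 0.1, 3.3]
opening: 0.12
grasp_force: 61.5
time: 20.45
ee_pos: [0.5304, -0.0833, 0.1041]
tool_rot: [0.14, -3.137, -0.0]
wrist_force: [-1.9, -2.3, 2.5]
opening: 0.123
grasp_force: 61.5
t 20.45 pos [ 0.5304 -0.0833  0.1041] phi 1.66 tilt [-0.001   0.0001] q [-0.3447  0.1282  2.0125 -0.0002  1.0018 -2.0046] F [-1.8675 -2.3497  2.5212] M [-0.3068  0.2217  0.118 ] open 0.123
shift [-0.0003 -0.1052  0.0011] rz 3.560608138863941e-05
```

Scaled: 0.0015 m is 1.5.

```bash
python3 inch.py '[[[0, 0, 1.5, 0, 0, 0, 0], [0, 0, 1.5, 0, 0, 0, 0], [0, 0, 1.5, 0, 0, 0, 0]]]'; python3 d.py .540 -.188 .103 1.66
```

```text
time: 20.82
ee_pos: [0.5303, -0.0829, 0.1041]
tool_rot: [0.141, -3.138, 0.004]
wrist_force: [-2.5, -6.5, 2.6]
opening: 0.118
grasp_force: 61.4
t 20.825 pos [ 0.5303 -0.0829  0.1041] phi 1.66 tilt [-0.0006 -0.0023] q [-0.3431  0.1276  2.0131 -0.0028  1.0007 -2.0019] F [-2.5167 -6.5442  2.5597] M [-0.934   0.2903  0.1564] open 0.118
shift [-0.0002 -0.1055  0.0014] rz 0.0004096740211121386
```

```bash
python3 inch.py '[[[0, 0, 1, 0, 0, 0, 0], [0, 0, 1, 0, 0, 0, 0]]]'; python3 inch.py '[[[0.2, 0, 0, 0, 0, 0, 0], [0.4, 0, 0, 0, 0, 0, 0], [0.45, 0, 0, 0, 0, 0, 0], [0.45, 0, 0, -30, 0, 0, 0], [0.45, 0, 0, -80, 0, 0, 0], [0.45, 0, 0, -130, 0, 0, 0], [0.45, 0, 0, -130, 0, 0, 0], [0.45, 0, 0, -130, 0, 0, 0]]]'; python3 inch.py '[[[0.45, -50, 0, 0, 0, 0, 0], [0.45, -50, 0, 0, 0, 0, 0], [0.45, -50, 0, 0, 0, 0, 0]]]'; python3 - <<'E'
from station import arm
from h import *
s=arm.state(); w=arm.get_image("wrist"); w["pos"]=s["ee_pos"];w["rot"]=s["tool_rot"]; pickle.dump(w,open("w3.pkl","wb"))
si=arm.get_image("side"); ti=arm.get_image("top"); pickle.dump((si,ti),open("end.pkl","wb"))
a=cv2.resize(ti["image"][150:300,180:440],(400,231)); b=cv2.resize(si["image"][130:320,250:450],(400,380))
cv2.imwrite("pics/end.png",np.hstack([np.vstack([a,np.zeros((149,400,3),np.uint8)]),b])[...,::-1])
E
```

```text
time: 21.08
ee_pos: [0.5303, -0.0829, 0.1042]
tool_rot: [0.141, -3.138, 0.007]
wrist_force: [-2.0, -7.4, 2.3]
opening: 0.119
grasp_force: 61.3
time: 22.08
ee_pos: [0.5301, -0.0804, 0.2337]
tool_rot: [0.14, -3.138, -0.001]
wrist_force: [-0.3, -0.9, -0.9]
opening: 0.447
grasp_force: 0.0
time: 22.45
ee_pos: [0.5792, -0.076, 0.232]
tool_rot: [0.14, -3.134, -0.002]
wrist_force: [-1.1, 0.8, -0.2]
opening: 0.453
grasp_force: 0.0
```

View pics/end.png

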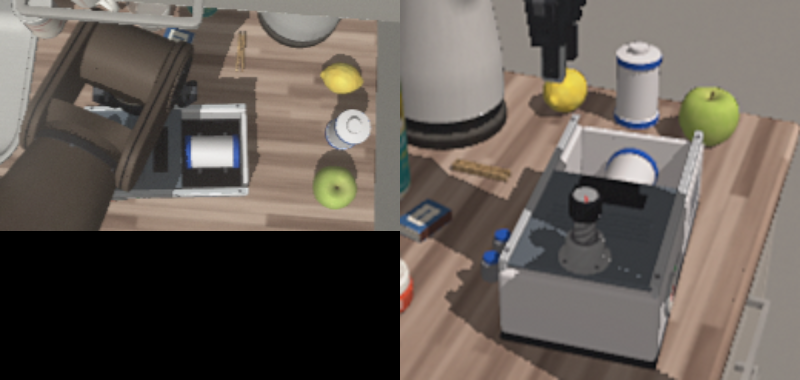

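The final view shows the hatch open with the old cartridge visible, the knob still up, and the bystanders in place. Measured travel is 0.105 m.

```bash
python3 -c "
from station import arm
print(arm.hand_in())"
```

```text
the job is handed in; nothing more can be done
None
```

The job is handed in (no verdict was returned): the captive screw is unscrewed and stays up by itself (about 20 mm, though I never clearly felt the turning stop), the hatch is slid fully open (0.105 m) and released, the pull readings stayed at or below 13 N, and I touched none of the other items.

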